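Lock a loaded tube carrier with its retaining bar

ROBOT

A 6-joint arm with a two-finger parallel gripper is mounted at the origin on the work surface; the furniture and walls round the work are solid. World frame = base frame: x ahead of the robot, y to its left, z up, the work surface at z = 0. Lengths are in m, angles in rad, forces in N, time in s.
With the tool pointing down it reaches from about 0.375 to 0.9 m from the base axis. Payload 3.1 kg.
Tool frame: the origin (TCP) lies on the centre line of the jaws, within the pads' length; the fingertips stand 11 mm ahead of it and the grasp point (between the pads) lies 8 mm behind it; x points along the fingers, y is the direction in which the jaws open and shut, and the axes are right-handed (so a half turn about x gives the same grasp; the last joint's range is limited). The gripper opens to 87 mm and grips with 3 to 60 N. Pads are 19 mm wide; open, the fingers measure 117 mm over their backs; the gripper's body (75 mm by 190 mm) begins 51 mm behind the grasp point.
Start: joints at [-1.345, 0.527, 1.433, -0, 1.181, -0.178], TCP at [0.246, -0.574, 0.234] pointing down, gripper open.
Joint ranges: [-3.08, 3.08], [-0.75, 2.2], [0.22, 2.44], [-1.43, 4.57], [0, 2.65], [-2.85, 2.85]. Speed limits (rad/s): [2.79, 2.79, 3.14, 3.14, 3.14, 3.14].

INTERFACE

Orientations are given as a unit quaternion [x, y, z, w].
In Python, from rig import robot, camera, camera_info gives the robot as it stands.
- The arm moves only by the shell command python3 -m inch 'ROWS' [FORCE]. ROWS is JSON, a list that holds one entry, the list of rows, each a list of 5 numbers: the shift along the tool's x, y, z in cm, then the turn about the tool's x in rad, then the opening, from 0 (shut) to 1 (fully open). A call has 1 to 8 rows; each row shifts and turns the pose as measured when the row begins, along the tool's axes as they then stand; what a row does not reach is not made up. A row lasts 1/12 s, in which the tool goes at most 41.7 mm and 7.16 degrees, less where a joint would pass 70% of its speed; a pose out of reach is approached as far as the arm can. A call with a gripper value outside its range is refused whole. The fingers move at their own pace and stop on an object; FORCE is the grip in N (left out, the last holds). Time passes only in rows, so rows that do not move let the fingers close. It gives the time, the measured TCP pose, the force and the opening at its end, in the units of the state.
- robot.get_obs(): the state, without advancing time (a new reading comes with each control period).
- camera(name): name is "scene" or "top"; returns the picture (384x512x3 uint8, red, green, blue); there is no depth.
- camera_info(name): a dict with "camera_matrix" (3x3 intrinsics, pixels), "dist" ([k1, k2, p1, p2, k3] as OpenCV has them; the pictures are not rectified), "rvec" (rotation vector, rad) and "tvec" (3), from world to camera coordinates, as OpenCV has them. Camera axes: x right, y down, z forward; pixel columns grow to the right and rows downward; lengths in m; the calibration is good to about 2 mm. A picture is of the moment at which its call begins. camera_info takes no time and is no camera call.
- robot.hand_in(): hands the job in, once; it reports no verdict.
The state is a dict: "time": time; "q": joint angles; "joint_velocities": joint speeds; "joint_torque": joint torques, N m; "position": TCP position; "tool_rot": TCP orientation; "ft_force": force on the tool from outside, world axes, zero at the start; "moment": the same for the moment, N m; "grip_width": finger opening in m.
Only numpy, scipy, OpenCV 4.12 (cv2) and the standard library are available. Lean on these libraries where they do the work, as an engineer would, in place of code of your own. Each camera call takes 0.05 s, during which the arm holds its last target. There are 200 camera calls.

TASK

Lock the tubes into the carrier with its retaining bar, the wider of the two bars whose ends stick out of the low grey rack. First lift the white plug adaptor out of the bar's way and stand it upright on the desk to one side; then draw the bar straight out by its end, lay it on the open desk clear of the rack and let go, take it again by the middle and lay it down into the pockets on top of the carrier's two posts, so that it bridges the tubes and rests flat on both. Do not push the adaptor with the bar or drop the bar, leave the narrow bar in the rack, and leave the wash bottle and small vial where they stand.

Things in the scene. Friction and masses are not known exactly. Their poses are not given: they have to be found in the camera images.
- wide_bar: retaining bar, plain aluminium, 28 wide (x) x 180 long (y) x 14 mm thick (z), about 0.2 kg; origin at the centre of its underside. At first it lies in one of the rack's two slots (either one) on the rack's 6 mm floor; only its last 40 mm or so stick out of the mouth, 6 mm above the desk.
- narrow_bar: spare bar, plain aluminium, 20 wide (x) x 140 long (y) x 14 mm thick; origin at the centre of its underside. It lies in the rack's other slot with about 20 mm sticking out, and stays there.
- bar_rack: fixed low grey rack, 110 wide (x) x 150 long (y) x 31 mm high; origin at the centre of its underside. Floor 6 mm thick; two parallel slots along y at x = -26 and +26 mm, each 42 mm wide and 20 mm high under a closed roof; open only at the mouth, the +y face at y = +75 mm. Bars come out along +y.
- adaptor: white block-shaped plug adaptor with a round socket on top, 60 (x) x 45 (y) x 41 mm high, loose; origin at the centre of its underside. At first it stands in front of the rack's mouth, across the way out of the bars.
- carrier: fixed tube carrier, base 90 (x) x 212 (y) x 8 mm, with an orange tube rack and four capped tubes (tops 56 mm above the desk, in a row along y) between two aluminium posts; origin at the centre of its underside. The posts are 56 wide (x) and 40 mm long (y), centred at y = -84 and +84 mm: 128 mm lie free between them.
- seat (a point): where the laid bar's origin belongs: midway between the pockets in the tops of the carrier's posts, at their floors (62 mm above the desk); the bar's length runs along y. Each pocket has side lugs 36 mm apart (x), 14 mm high, 10 mm thick, and a 12 mm high outer end wall; the end walls' inner faces are 190 mm apart (y).
- wash: white wash bottle with a bent spout, loose, 69 (x) x 119 (y, spout included) x 244 mm high; origin under the middle of that outline; the round body, 68 mm across, stands 26 mm to +y of it, the thin spout points to -y
- amber: small pale dropper vial with a black cap, 27 mm across, 70 mm high; origin at the centre of its underside

How it is judged:
On the way, in this order (a step that is already met when the one before it is completed fails the run):
1. the adaptor stands on the desk, let go, clear of the bar's way out (at least 60 mm to the side of the bar's centre line, or 320 mm from the bar's middle) (height (world z) of adaptor below 0.006 m and angle between adaptor's own z axis and vertical below 0.1 rad and contact force between the fingers and adaptor below 0.1 N and (x of adaptor in the frame of wide_bar above 0.06 m or x of adaptor in the frame of wide_bar below -0.06 m or horizontal distance between adaptor and wide_bar above 0.32 m)), for 0.2 s.
2. the wide bar lies flat on the desk, let go, fully out of the rack (height (world z) of wide_bar below 0.004 m and angle between the z axis of wide_bar and the z axis of bar_rack, either way round below 0.04 rad and horizontal distance between wide_bar and bar_rack above 0.155 m and contact force between the fingers and wide_bar below 0.1 N and linear speed of wide_bar below 0.02 m/s), for 0.2 s.
At the end, for the whole second after the job is handed in: The wide bar lies at rest, let go, flat in both pockets of the carrier: its origin within 10 mm of the seat point horizontally and 3 mm in height, its length within 0.08 rad of the carrier's, level within 0.03 rad. The adaptor stands upright at rest on the desk (horizontal distance between wide_bar and seat below 0.01 m and z of wide_bar in the frame of seat between -0.003 and 0.003 m and angle between the y axis of wide_bar and the y axis of carrier, either way round below 0.08 rad and angle between the z axis of wide_bar and the z axis of carrier, either way round below 0.03 rad and linear speed of each of wide_bar, adaptor below 0.01 m/s and contact force between the fingers and wide_bar below 0.1 N and height (world z) of adaptor below 0.006 m and angle between adaptor's own z axis and vertical below 0.1 rad); the robot touches nothing.
It fails at once if the narrow bar is moved by more than 20 mm (distance of narrow_bar from where it was at the start of the episode above 0.02 m).
It fails at once if the wash bottle or vial is moved by more than 25 mm (distance of any of wash, amber from where it was at the start of the episode above 0.025 m).
It fails at once if the bar pushes the adaptor (more than 1 N) (contact force between wide_bar and adaptor above 1 N).
It fails at once if the bar is dropped or thrown: faster than 0.5 m/s while no finger touches it (linear speed of wide_bar above 0.5 m/s and contact force between the fingers and wide_bar below 0.1 N).
It also fails if it takes over 51 s, if anything falls off the work surface, if the arm or the gripper's body presses on something with over 40 N, if the wrist force passes 120 N, or if a joint passes its speed limit or range.

## Working session

There is one attempt and no reset: what is moved stays moved. The work goes in short steps, Python scripts to look and compute and a shell command to move; the robot and the scene stay as the last step left them, time stands still between calls to the robot, and variables do not carry over. Pictures are saved under pics/ and viewed, about 8 in all and at most 12, crops included, and the job is handed in when it is done.

```bash
mkdir -p pics; ls; python3 - <<'E'
from rig import robot,camera,camera_info
import cv2
for n in("scene","top"):
    cv2.imwrite(f"pics/{n}0.png",camera(n)[:,:,::-1]); i=camera_info(n); print(n,i)
print(robot.get_obs())
E
```

```text
pics
scene {'camera_matrix': array([[408.98864655,   0.        , 255.60920446],
       [  0.        , 408.98864655, 194.87776296],
       [  0.        ,   0.        ,   1.        ]]), 'dist': array([0.02431119, 0.        , 0.        , 0.        , 0.        ]), 'rvec': array([ 0.66778069, -2.42185452,  1.44073615]), 'tvec': array([0.34868048, 0.20718436, 0.79876189])}
top {'camera_matrix': array([[408.40980968,   0.        , 261.85622296],
       [  0.        , 408.40980968, 196.24809637],
       [  0.        ,   0.        ,   1.        ]]), 'dist': array([-0.03358031,  0.        ,  0.        ,  0.        ,  0.        ]), 'rvec': array([ 2.21206497, -2.17220003,  0.04844195]), 'tvec': array([-0.09824052,  0.44609878,  1.00039631])}
{'time': 0.1, 'q': array([-1.34447728e+00,  5.28335169e-01,  1.43375076e+00,  1.87882819e-05,
        1.18138159e+00, -1.78509561e-01]), 'joint_velocities': array([-0.00081807, -0.00208071, -0.00171448, -0.00040803,  0.0017425 ,
       -0.00012876]), 'joint_torque': array([-3.00811444e-04, -4.40985131e+01, -1.77150679e+01,  6.34901016e-02,
        5.33607462e-02, -4.41808868e-05]), 'position': array([ 0.24604876, -0.57385808,  0.23270027]), 'tool_rot': array([-0.69266104, -0.14281345,  0.69268045, -0.1414878 ]), 'ft_force': array([-0.4353626 ,  0.11508832,  0.0695359 ]), 'moment': array([-0.01496165,  0.0014754 ,  0.04184937]), 'grip_width': 0.08690688293431191}
```

View pics/scene0.png

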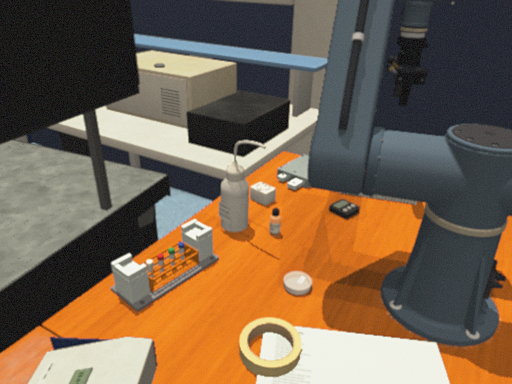

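View pics/top0.png

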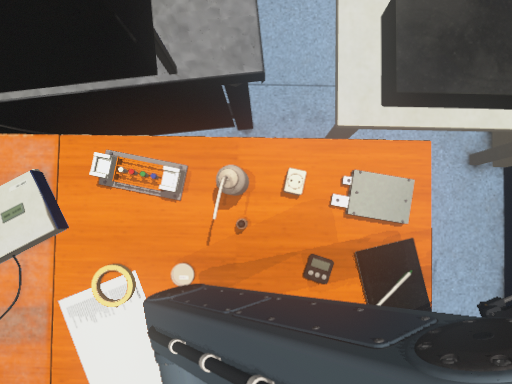

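Scene: the carrier is upper left with the wash bottle, vial and adaptor beyond it. Top: carrier ~(137,175), bottle (230,180), vial (241,224), adaptor (294,181), rack (380,197). The upper bar end is at (348,181) and the longer, wider one at (340,200). I'll zoom in for the corners.

```bash
cat > h.py <<'E'
import numpy as np,cv2
from rig import robot,camera,camera_info
from scipy.spatial.transform import Rotation as R
def ray(n,px,z):
    i=camera_info(n);K,d=i["camera_matrix"],i["dist"];M=cv2.Rodrigues(i["rvec"])[0];t=i["tvec"]
    u=cv2.undistortPoints(np.array(px,float).reshape(-1,1,2),K,d).reshape(-1,2)
    D=np.c_[u,np.ones(len(u))]@M; C=-M.T@t
    return C+D*((z-C[2])/D[:,2])[:,None]
def proj(n,P):
    i=camera_info(n);return cv2.projectPoints(np.array(P,float).reshape(-1,3),i["rvec"],i["tvec"],i["camera_matrix"],i["dist"])[0].reshape(-1,2)
def blob(img,mask,x0,y0,x1,y1):
    m=np.zeros(mask.shape,np.uint8);m[y0:y1,x0:x1]=mask[y0:y1,x0:x1]
    c=max(cv2.findContours(m,0,2)[0],key=cv2.contourArea);return c.reshape(-1,2)
E
python3 - <<'E'
import cv2,numpy as np
from h import *
a=cv2.imread("pics/top0.png")
c1=cv2.resize(a[150:240,270:430],None,fx=5,fy=5,interpolation=2)[:300*2]
c2=cv2.resize(a[140:210,80:260],None,fx=4.4,fy=4.4,interpolation=2)
cv2.imwrite("pics/c1.png",c1);cv2.imwrite("pics/c2.png",c2)
hsv=cv2.cvtColor(a,cv2.COLOR_BGR2HSV); m=((hsv[:,:,1]<110)*255).astype(np.uint8)
for nm,b,z in(("adaptor",(278,160,315,205),.041),("rack+bars",(320,160,425,230),.031),("vial",(228,212,252,238),.07),("carrier",(85,145,192,205),.03)):
    c=blob(a,m,*b); P=ray("top",c,z)[:,:2].astype(np.float32); r=cv2.minAreaRect(P); print(nm,c.min(0),c.max(0),r)
print(ray("top",[[261,196],[300,196],[261,220]],0))
E
```

```text
adaptor [284 168] [306 194] ((0.4842853248119354, -0.1685403287410736), (0.04535241052508354, 0.06057780608534813), 78.68806457519531)
rack+bars [331 170] [414 223] ((0.45484301447868347, -0.35756951570510864), (0.19308800995349884, 0.11014454066753387), 81.381591796875)
vial [240 223] [242 224] ((0.38048285245895386, -0.043210335075855255), (0.002321443986147642, 0.004653835669159889), 1.0692429542541504)
carrier [ 89 150] [187 199] ((0.49772676825523376, 0.21675553917884827), (0.23506614565849304, 0.08709737658500671), 79.62836456298828)
[[ 0.44896043 -0.08787614  0.        ]
 [ 0.45071948 -0.1854853   0.        ]
 [ 0.38896943 -0.08898318  0.        ]]
```

View pics/c1.png

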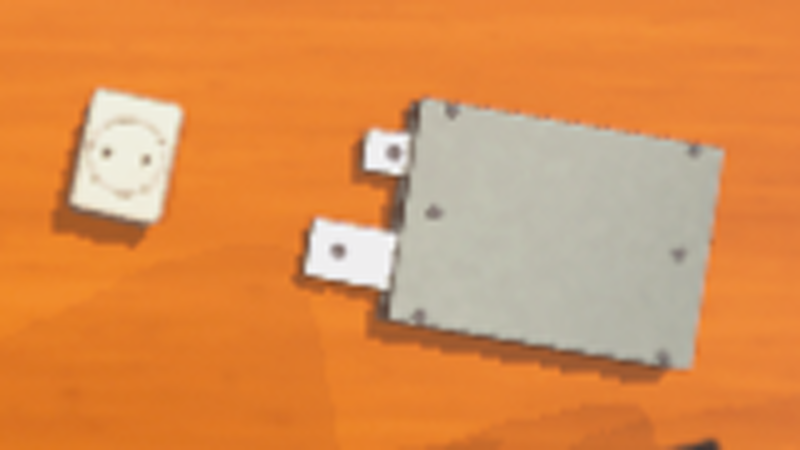

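View pics/c2.png

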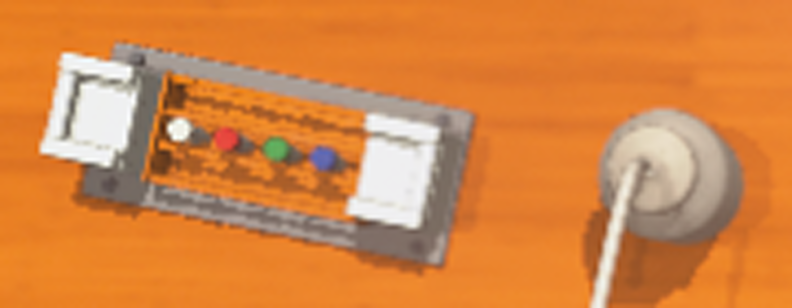

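```bash
python3 - <<'E'
from h import *
def up(p,s,o): return (np.array(p,float)+.5)/s-.5+o
t=lambda p,z,s=5,o=(270,150): ray("top",up(p,s,o),z)
def ang(v): return np.degrees(np.arctan2(v[1],v[0]))
r=t([(422,98),(723,150),(690,370),(388,318)],.031); print("rack",r[:,:2],r.mean(0), "yaw y", ang(r[0]-r[1]),ang(r[3]-r[2]), np.linalg.norm(r[0]-r[1]),np.linalg.norm(r[0]-r[3]))
b=t([(316,219),(304,275),(398,234),(390,290)],.020); print("bar",b,ang(b[0]-b[2]),ang(b[1]-b[3]),np.linalg.norm(b[0]-b[1]))
n=t([(366,129),(362,171)],.020); print("narrow",n,np.linalg.norm(n[0]-n[1]))
ad=t([(97,88),(184,105),(160,222),(71,206)],.041);print("adapt",ad.mean(0),ang(ad[0]-ad[1]),ang(ad[3]-ad[2]))
L=t([(64,52),(138,66),(122,165),(40,153)],.076,4.4,(80,140));Rr=t([(368,112),(440,126),(425,228),(347,212)],.076,4.4,(80,140))
print(L,Rr,L.mean(0),Rr.mean(0),(L.mean(0)+Rr.mean(0))/2,ang(L.mean(0)-Rr.mean(0)),np.linalg.norm(L.mean(0)-Rr.mean(0)))
bs=t([(118,42),(475,110),(441,267),(78,197)],.008,4.4,(80,140));print("base",bs,bs.mean(0),ang(bs[0]-bs[1]),ang(bs[3]-bs[2]))
print("wash body top",t([(643,168)],.18,4.4,(80,140)),"vial",ray("top",[[241,224]],.07))
o=robot.get_obs();print(R.from_quat(o["tool_rot"]).as_matrix())
# seat check in both views
E
```

```text
rack [[ 0.51683601 -0.31357862]
 [ 0.4941368  -0.46098368]
 [ 0.38676542 -0.44482658]
 [ 0.40939852 -0.29778324]] [ 0.45178419 -0.37929303  0.031     ] yaw y 81.24567345568855 81.24963128101105 0.14914256553438526 0.10859238920308792
bar [[ 0.45749708 -0.26422198  0.02      ]
 [ 0.42988359 -0.25859575  0.02      ]
 [ 0.4508477  -0.30459723  0.02      ]
 [ 0.42328169 -0.30087807  0.02      ]] 80.64793807020489 81.12557980992844 0.028180836677695064
narrow [[ 0.50232459 -0.28845489  0.02      ]
 [ 0.48154995 -0.2866447   0.02      ]] 0.020853353482265777
adapt [ 0.48537188 -0.16990953  0.041     ] 79.90988937979866 80.81519409514337
[[0.54289024 0.30559867 0.076     ]
 [0.5359439  0.26526442 0.076     ]
 [0.48281406 0.27179491 0.076     ]
 [0.48850303 0.31630705 0.076     ]] [[0.51324587 0.14098845 0.076     ]
 [0.50641496 0.10239242 0.076     ]
 [0.45212273 0.1087694  0.076     ]
 [0.45986765 0.15048724 0.076     ]] [0.51253781 0.28974126 0.076     ] [0.4829128  0.12565938 0.076     ] [0.49772531 0.20770032 0.076     ] 79.7654985321325 0.16673483828695473
base [[0.55965322 0.30350337 0.008     ]
 [0.52380789 0.09708043 0.008     ]
 [0.43420196 0.11387604 0.008     ]
 [0.47031921 0.32305083 0.008     ]] [0.49699557 0.20937767 0.008     ] 80.14882672690032 80.2035914802688
wash body top [[ 0.47607095 -0.01595087  0.18      ]] vial [[ 0.37932253 -0.04323686  0.07      ]]
[[-4.03766429e-04  3.93854286e-01 -9.19172801e-01]
 [ 1.83095501e-03 -9.19171044e-01 -3.93854338e-01]
 [-9.99998242e-01 -1.84198920e-03 -3.49999067e-04]]
```

```bash
python3 - <<'E'
from h import *
print("wash",ray("scene",[[234,225]],0),"vial",ray("scene",[[276,231]],0), "edge",ray("top",[[290,138]],0),"spout",ray("top",[[209,243]],.21))
a=cv2.imread("pics/scene0.png")
def box(c,yaw,hx,hy,z):
    y=np.radians(yaw);Y=np.array([np.cos(y),np.sin(y)]);X=np.array([Y[1],-Y[0]])
    return np.array([np.r_[np.array(c[:2])+sx*hx*X+sy*hy*Y,z] for sx,sy in((1,1),(1,-1),(-1,-1),(-1,1))])
def off(c,yaw,dx,dy):
    y=np.radians(yaw);return np.array(c)+dx*np.array([np.sin(y),-np.cos(y)])+dy*np.array([np.cos(y),np.sin(y)])
s=4; big=cv2.resize(a[200:320,95:235],None,fx=5,fy=5,interpolation=2)
c=(.4975,.2085)
for b in(box(off(c,80,0,84),80,.028,.02,.076),box(off(c,80,0,-84),80,.028,.02,.076),box(c,80,.045,.106,.008)):
    pass
for b in(box(off(c,80,0,.084),80,.028,.02,.076),box(off(c,80,0,-.084),80,.028,.02,.076),box(c,80,.045,.106,.008)):
    p=proj("scene",b);cv2.polylines(big,[np.int32(((p-[95,200])+.5)*5)],True,(255,0,255),1)
cv2.imwrite("pics/c3.png",big)
E
```

```text
wash [[ 4.77309538e-01 -2.08770493e-02  1.11022302e-16]] vial [[ 0.37589311 -0.05277327  0.        ]] edge [[ 0.59679847 -0.15833464  0.        ]] spout [[0.34305491 0.01142042 0.21      ]]
```

View pics/c3.png

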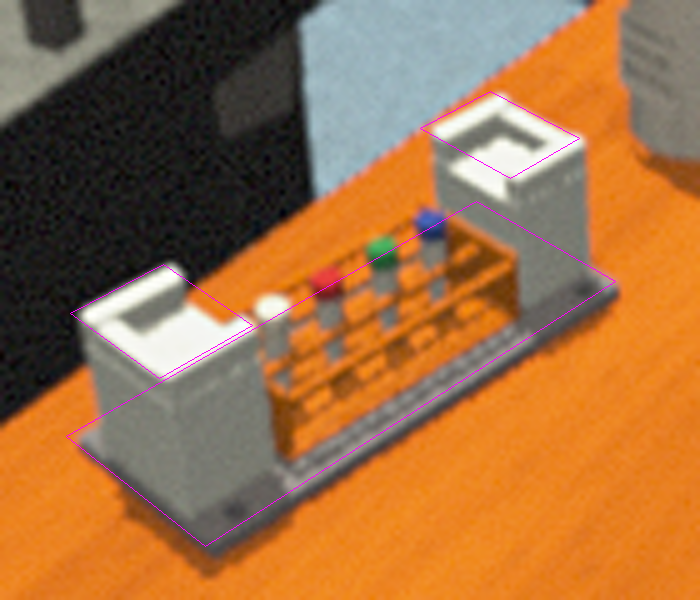

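```bash
python3 - <<'E'
from h import *
for c in((.4975,.2085,.076),):
    p=proj("scene",c); print(ray("scene",p+[[1.3,.7]],.076))
# moves: tool y target yaw -9
o=robot.get_obs();M=R.from_quat(o["tool_rot"]).as_matrix();print(M.T@(np.array([.4855,-.170,.234])-o["position"]))
E
```

```text
[[0.49373871 0.20895931 0.076     ]]
[-0.00065696 -0.27690815 -0.37915878]
```

```bash
python3 -m inch '[[[0,0,-2,-0.125,1],[0,0,-2,-0.125,1],[0,0,-2,-0.125,1],[0,0,-2,-0.125,1],[0,0,-2,-0.125,1],[0,0,-2,-0.125,1],[0,0,-2,-0.125,1],[0,0,-2,-0.125,1]]]' 20
cat >> h.py <<'E'
def to(x,y,z,yaw=None):
    o=robot.get_obs();M=R.from_quat(o["tool_rot"]).as_matrix()
    print("t",round(o["time"],2),"pos",o["position"].round(4),"yaw",np.degrees(np.arctan2(M[1,1],M[0,1])).round(2),"cm",(M.T@(np.array([x,y,z])-o["position"])*100).round(2),"F",o["ft_force"].round(1),"w",round(o["grip_width"],4))
E
python3 -c "from h import *;to(.4855,-.17,.12)"
```

```text
time: 0.77
position: [0.3485, -0.4573, 0.2281]
tool_rot: [0.539, 0.46, -0.538, 0.456]
ft_force: [-0.1, -0.1, -0.4]
grip_width: 0.0868
t 0.77 pos [ 0.3485 -0.4573  0.2281] yaw -9.22 cm [ 10.93   8.96 -30.5 ] F [-0.1 -0.1 -0.4] w 0.0868
```

```bash
python3 -m inch '[[[0,1.1,-3.7,0,1],[0,1.1,-3.7,0,1],[0,1.1,-3.7,0,1],[0.5,1.1,-3.7,0,1],[1,1.1,-3.7,0,1],[1.5,1.1,-3.7,0,1],[2,1.1,-3.7,0,1],[2,1,-3,0,1]]]' ; python3 -c "from h import *;to(.4855,-.17,.03)"
```

```text
time: 1.43
position: [0.4829, -0.1809, 0.1604]
tool_rot: [0.54, 0.457, -0.538, 0.458]
ft_force: [-0.2, 0.1, 0.1]
grip_width: 0.087
t 1.43 pos [ 0.4829 -0.1809  0.1604] yaw -9.37 cm [13.04  0.03 -1.11] F [-0.2  0.1  0.1] w 0.087
```

```bash
python3 -m inch '[[[2.5,0,-0.5,0,1],[2.5,0,-0.5,0,1],[2.5,0,-0.2,0,1],[2.5,0,0,0,1],[2,0,0,0,1],[1,0,0,0,1],[0.4,0,0,0,1],[0,0,0,0,1]]]' ; python3 -c "
from h import *;to(.4855,-.17,.03)
cv2.imwrite('pics/t1.png',cv2.resize(camera('top')[150:220,240:360,::-1],None,fx=5,fy=5))"
```

```text
time: 2.1
position: [0.486, -0.1574, 0.0166]
tool_rot: [0.537, 0.463, -0.536, 0.459]
ft_force: [0.1, 0.0, 1.0]
grip_width: 0.0874
t 2.1 pos [ 0.486  -0.1574  0.0166] yaw -8.59 cm [-1.35  0.14  1.25] F [0.1 0.  1. ] w 0.0874
```

```bash
python3 -m inch '[[[0,0,0,0,0.3],[0,0,0,0,0.3],[0,0,0,0,0.3],[0,0,0,0,0.3],[0,0,0,0,0.3],[0,0,0,0,0.3],[0,0,0,0,0.3],[0,0,0,0,0.3]]]' 25; python3 -c "from h import *;to(.5497,-.18,.09)"
```

```text
time: 2.82
position: [0.4891, -0.16, 0.0225]
tool_rot: [0.538, 0.459, -0.535, 0.463]
ft_force: [-1.1, 0.2, -1.7]
grip_width: 0.0607
t 2.82 pos [ 0.4891 -0.16    0.0225] yaw -8.67 cm [-6.71  6.34  1.07] F [-1.1  0.2 -1.7] w 0.0607
```

```bash
python3 -m inch '[[[-1,0,0,0,0.3],[-1,0,0,0,0.3],[-1,0,0,0,0.3],[0,1.5,0,0,0.3],[0,2,0,0,0.3],[0,1.5,0,0,0.3],[0,0.8,0,0,0.3],[0,0,0,0,0.3]]]'; python3 -m inch '[[[0,0,0,0,0.3],[0,0,0,0,0.3]]]'; python3 -c "from h import *;to(.554,-.17,.0225)"
```

```text
time: 3.48
position: [0.5473, -0.1684, 0.0608]
tool_rot: [0.538, 0.458, -0.534, 0.463]
ft_force: [0.6, -0.4, -0.1]
grip_width: 0.0598
time: 3.65
position: [0.5466, -0.168, 0.0616]
tool_rot: [0.538, 0.459, -0.534, 0.463]
ft_force: [0.4, 0.3, -0.4]
grip_width: 0.0603
t 3.65 pos [ 0.5466 -0.168   0.0616] yaw -8.66 cm [3.92 0.73 0.09] F [ 0.4  0.3 -0.4] w 0.0603
```

```bash
python3 -m inch '[[[1,0.3,0,0,0.3],[0.8,0.2,0,0,0.3],[0.6,0,0,0,0.3],[0.4,0,0,0,0.3],[0.2,0,0,0,0.3],[0.2,0,0,0,0.3],[0.1,0,0,0,0.3],[0.1,0,0,0,0.3]]]'; python3 -m inch '[[[0.1,0,0,0,0.3],[0,0,0,0,0.3],[0,0,0,0,0.3]]]'; python3 -c "from h import *;to(.554,-.17,.0225)"
```

```text
time: 4.32
position: [0.547, -0.1671, 0.0222]
tool_rot: [0.537, 0.462, -0.536, 0.46]
ft_force: [-0.3, -0.6, -0.2]
grip_width: 0.0602
time: 4.57
position: [0.5474, -0.1672, 0.0223]
tool_rot: [0.537, 0.461, -0.536, 0.46]
ft_force: [0.4, -1.4, -1.2]
grip_width: 0.0603
t 4.57 pos [ 0.5474 -0.1672  0.0223] yaw -8.71 cm [-0.02  0.69  0.18] F [ 0.4 -1.4 -1.2] w 0.0603
```

```bash
python3 -m inch '[[[0,0,0,0,0.9],[0,0,0,0,0.9],[0,0,0,0,0.9],[0,0,0,0,0.9],[-1,0,0,0,0.9],[-2,0,0,0,0.9],[-3,0,0,0,0.9],[-2.5,0,0,0,0.48]]]'; python3 -c "from h import *;to(.4425,-.2685,.10)"
```

```text
time: 5.23
position: [0.5443, -0.166, 0.1066]
tool_rot: [-0.536, -0.465, 0.537, -0.456]
ft_force: [-0.1, -0.7, 0.4]
grip_width: 0.0762
t 5.23 pos [ 0.5443 -0.166   0.1066] yaw -8.72 cm [ 0.68 -8.5  11.68] F [-0.1 -0.7  0.4] w 0.0762
```

```bash
python3 -m inch '[[[0,-1.5,2,0,0.48],[0,-1.8,2.5,0,0.48],[0,-1.8,2.5,0,0.48],[0,-1.5,2,0,0.48],[0,-0.8,1.2,0,0.48],[0,-0.2,0.4,0,0.48],[0,0,0,0,0.48],[0,0,0,0,0.48]]]'; python3 -c "
from h import *;to(.4425,-.2693,.02)
cv2.imwrite('pics/t2.png',cv2.resize(camera('top')[150:240,240:400,::-1],None,fx=5,fy=5))"
```

```text
time: 5.9
position: [0.4569, -0.2653, 0.1201]
tool_rot: [0.538, 0.457, -0.534, 0.466]
ft_force: [-0.3, -0.1, -0.6]
grip_width: 0.0421
t 5.9 pos [ 0.4569 -0.2653  0.1201] yaw -8.52 cm [ 9.99 -1.48  0.57] F [-0.3 -0.1 -0.6] w 0.0421
```

View pics/t2.png

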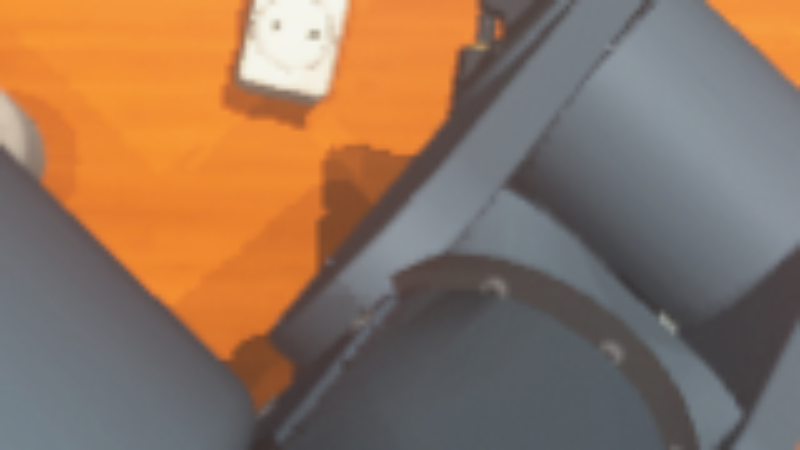

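The adaptor stands upright at (290,30), off to the side. The arm hides the bar from above, so I'll use the measured numbers.

```bash
python3 -m inch '[[[0,-0.8,0.3,0,0.48],[0,-0.4,0.1,0,0.48],[1,0,0,0,0.48],[1.5,0,0,0,0.48],[1,0,0,0,0.48],[0.5,0,0,0,0.48],[0,0,0,0,0.48],[0,0,0,0,0.48]]]'; python3 -c "
from h import *;to(.4425,-.2693,.02)"
```

```text
time: 6.62
position: [0.4461, -0.2635, 0.0761]
tool_rot: [0.536, 0.46, -0.532, 0.467]
ft_force: [1.0, 0.3, 0.1]
grip_width: 0.0418
t 6.62 pos [ 0.4461 -0.2635  0.0761] yaw -8.09 cm [ 5.61 -0.34  0.61] F [1.  0.3 0.1] w 0.0418
```

```bash
python3 -m inch '[[[1.2,-0.3,0.4,0.012,0.48],[1.2,0,0.2,0,0.48],[0.9,0,0,0,0.48],[0.5,0,0,0,0.48],[0.2,0,0,0,0.48],[0,0,0,0,0.48],[0,0,0,0,0.48]]]'; python3 -c "
from h import *;to(.4425,-.2693,.02);cv2.imwrite('pics/s3.png',cv2.resize(camera('scene')[110:230,240:400,::-1],None,fx=5,fy=5))"
```

```text
time: 7.2
position: [0.4446, -0.2696, 0.0358]
tool_rot: [0.539, 0.455, -0.534, 0.466]
ft_force: [1.1, -0.3, -0.1]
grip_width: 0.0415
t 7.2 pos [ 0.4446 -0.2696  0.0358] yaw -8.7 cm [ 1.57 -0.23 -0.  ] F [ 1.1 -0.3 -0.1] w 0.0415
```

View pics/s3.png

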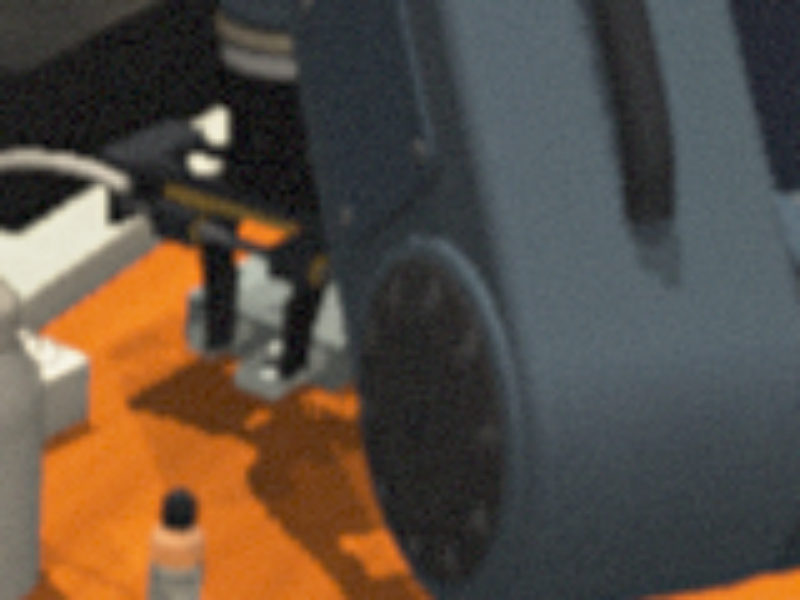

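```bash
python3 - <<'E'
from h import *
f=lambda P:print(((proj("scene",P)-[240,110]+.5)*5).round(0).tolist())
c=np.array([.4446,-.2696]);X=np.array([.988,-.152]);Y=np.array([.152,.988])
f([np.r_[c+s*.0208*X+.0095*Y,.025] for s in(1,-1)])  # inner tip front corners
f([(.4575,-.2642,.02),(.4299,-.2586,.02),(.4575,-.2642,.006),(.4299,-.2586,.006)]) # bar end
f([(.5023,-.2885,.02),(.4815,-.2866,.02)])
E
```

```text
[[214.0, 353.0], [273.0, 375.0]]
[[228.0, 364.0], [267.0, 380.0], [227.0, 385.0], [265.0, 401.0]]
[[179.0, 330.0], [209.0, 340.0]]
```

The scene view fits the projections, with a constant offset of about 7 px at 5x. The fingers straddle the bar end and the narrow bar is clear. I'll centre by 2 mm and descend.

```bash
python3 -m inch '[[[0.4,-0.25,0,0,0.48],[0.4,0,0,0,0.48],[0.3,0,0,0,0.48],[0.1,0,0,0,0.48],[0.1,0,0,0,0.48],[0,0,0,0,0.48]]]'; python3 -c "
from h import *;to(.4425,-.2693,.02)"
```

```text
time: 7.75
position: [0.4428, -0.2697, 0.023]
tool_rot: [0.539, 0.454, -0.534, 0.467]
ft_force: [-0.2, -0.1, 0.4]
grip_width: 0.0418
t 7.75 pos [ 0.4428 -0.2697  0.023 ] yaw -8.68 cm [ 0.29 -0.04 -0.04] F [-0.2 -0.1  0.4] w 0.0418
```

```bash
python3 -m inch '[[[0.25,0,0,0,0.48],[0,0,0,0,0.2],[0,0,0,0,0.2],[0,0,0,0,0.2],[0,0,0,0,0.2],[0,0,0,0,0.2],[0,0,0,0,0.2]]]' 40; python3 -c "
from h import *;to(.4656,-.1211,.02)"
```

```text
time: 8.33
position: [0.4428, -0.2697, 0.0201]
tool_rot: [0.539, 0.455, -0.534, 0.467]
ft_force: [-0.4, 0.1, -1.0]
grip_width: 0.0277
t 8.33 pos [ 0.4428 -0.2697  0.0201] yaw -8.68 cm [-8.000e-02  1.000e-02 -1.504e+01] F [-0.4  0.1 -1. ] w 0.0277
```

```bash
python3 -m inch '[[[0,0,-0.6,0,0.2],[0,0,-1,0,0.2],[0,0,-1,0,0.2],[0,0,-1,0,0.2],[0,0,-1,0,0.2],[0,0,-1,0,0.2],[0,0,-1,0,0.2],[0,0,-0.5,0,0.2]]]'; python3 -c "
from h import *;to(.4656,-.1211,.02)"
```

```text
time: 9.0
position: [0.4547, -0.1929, 0.0199]
tool_rot: [0.539, 0.454, -0.534, 0.467]
ft_force: [-0.1, -1.0, 0.8]
grip_width: 0.0272
t 9.0 pos [ 0.4547 -0.1929  0.0199] yaw -8.68 cm [-0.06 -0.01 -7.26] F [-0.1 -1.   0.8] w 0.0272
```

```bash
python3 -m inch '[[[0,0,-1,0,0.2],[0,0,-1,0,0.2],[0,0,-1,0,0.2],[0,0,-1,0,0.2],[0,0,-1,0,0.2],[0,0,-1,0,0.2],[0,0,-0.7,0,0.2],[0,0,0,0,0.2]]]'; python3 -c "
from h import *;to(.4656,-.1211,.0145);cv2.imwrite('pics/t4.png',cv2.resize(camera('top')[150:250,200:360,::-1],None,fx=5,fy=5))
cv2.imwrite('pics/s4.png',cv2.resize(camera('scene')[110:230,200:360,::-1],None,fx=5,fy=5))"
```

```text
time: 9.67
position: [0.465, -0.1167, 0.0191]
tool_rot: [0.538, 0.456, -0.534, 0.467]
ft_force: [0.5, 0.3, -2.1]
grip_width: 0.0275
t 9.67 pos [ 0.465  -0.1167  0.0191] yaw -8.56 cm [0.46 0.12 0.42] F [ 0.5  0.3 -2.1] w 0.0275
```

View pics/s4.png

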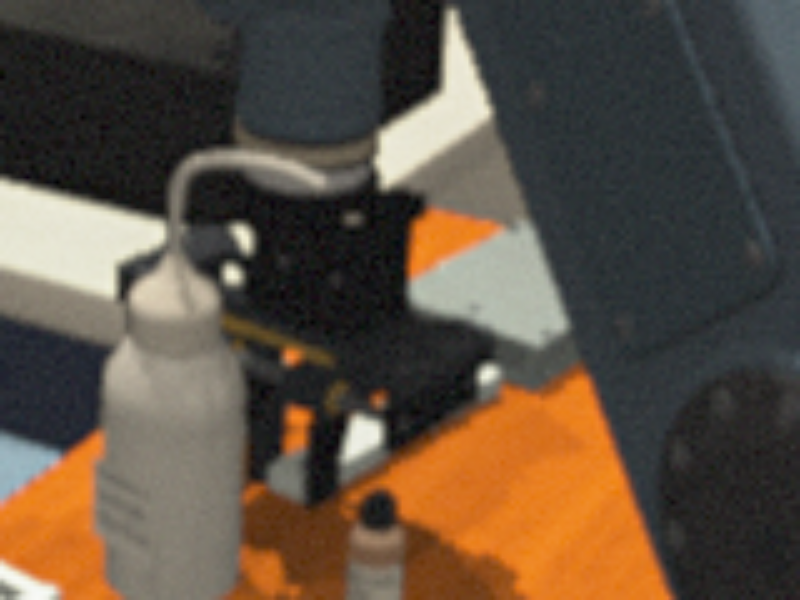

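The bar is fully out and carried by its end; the bottle and vial are untouched. Next I lower it onto the desk.

```bash
python3 -m inch '[[[0.15,0,0,0,0.2],[0.15,0,0,0,0.2],[0.1,0,0,0,0.2],[0.1,0,0,0,0.2],[0,0,0,0,0.2],[0,0,0,0,0.2]]]'; python3 -c "
from h import *;to(.4656,-.1211,.0145)"
```

```text
time: 10.27
position: [0.4661, -0.1202, 0.0141]
tool_rot: [0.539, 0.453, -0.534, 0.467]
ft_force: [-0.1, 0.4, 0.3]
grip_width: 0.0277
t 10.27 pos [ 0.4661 -0.1202  0.0141] yaw -8.81 cm [-0.04 -0.03  0.09] F [-0.1  0.4  0.3] w 0.0277
```

```bash
python3 -m inch '[[[0,0,0,0,0.5],[0,0,0,0,0.5],[0,0,0,0,0.5],[0,0,0,0,0.5],[-1,0,0,0,0.5],[-1.5,0,0,0,0.5],[-1,0,0,0,0.5],[0,0,0,0,0.5]]]'; python3 -c "
from h import *;to(.4538,-.2013,.06);cv2.imwrite('pics/s5.png',cv2.resize(camera('scene')[110:230,200:360,::-1],None,fx=5,fy=5))
a=camera('top');cv2.imwrite('pics/t5.png',cv2.resize(a[150:250,200:360,::-1],None,fx=5,fy=5))"
```

```text
time: 10.93
position: [0.4653, -0.1209, 0.051]
tool_rot: [0.539, 0.453, -0.535, 0.467]
ft_force: [0.0, -0.2, 0.0]
grip_width: 0.0433
t 10.93 pos [ 0.4653 -0.1209  0.051 ] yaw -8.86 cm [-0.83  0.12  8.13] F [ 0.  -0.2  0. ] w 0.0433
```

View pics/t5.png

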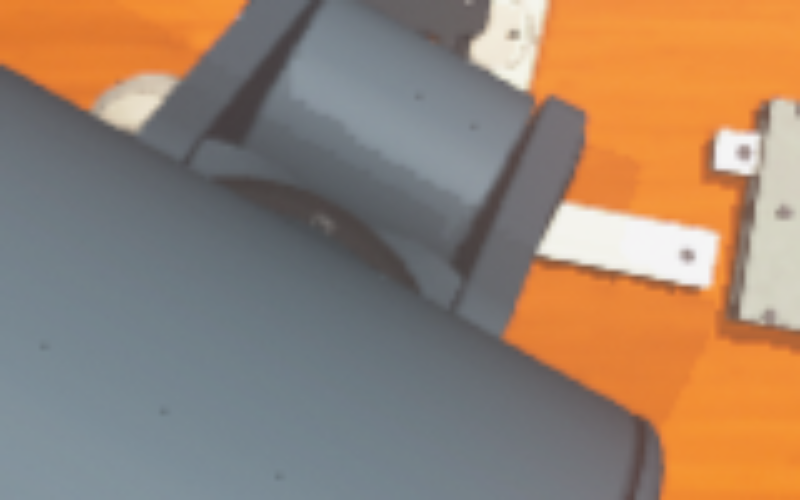

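The bar lies flat and clear of the rack. Its rear end corners are at crop (718,231) and (710,289), the narrow bar is in place, and the adaptor's edge shows at (520,40).

```bash
python3 - <<'E'
from h import *
t=lambda p,z:ray("top",(np.array(p,float)+.5)/5-.5+(200,150),z)[:,:2]
e=t([(718,231),(710,289),(560,203),(540,260)],.014);print(e)
v1=e[2]-e[0];v2=e[3]-e[1];print([np.degrees(np.arctan2(v[1],v[0])) for v in(v1,v2)])
m=(e[0]+e[1])/2
c=m+.09*np.array([np.cos(np.radians(81.2)),np.sin(np.radians(81.2))]);print(m,c);to(c[0],c[1],.06)
E
```

```text
[[ 0.45239116 -0.29098665]
 [ 0.42367272 -0.28727505]
 [ 0.46483758 -0.2127434 ]
 [ 0.43647767 -0.20321614]]
[np.float64(80.96149696413418), np.float64(81.33854185714635)]
[ 0.43803194 -0.28913085] [ 0.45180066 -0.2001903 ]
t 11.03 pos [ 0.4649 -0.1208  0.0499] yaw -8.87 cm [-0.96 -0.05  8.06] F [ 1.5 -0.2  0.4] w 0.0434
```

```bash
python3 -m inch '[[[0,0,1.2,0,0.5],[0,0,1.6,0,0.5],[0,0,1.6,0,0.5],[0,0,1.4,0,0.5],[0,0,0.8,0,0.5],[0,0,0.4,0,0.5],[0,0,0,0,0.5],[0,0,0,0,0.5]]]'; python3 -c "
from h import *;to(.4525,-.2007,.014)"
```

```text
time: 11.7
position: [0.4519, -0.1906, 0.0479]
tool_rot: [0.538, 0.456, -0.535, 0.465]
ft_force: [0.3, 0.3, -0.1]
grip_width: 0.0438
t 11.7 pos [ 0.4519 -0.1906  0.0479] yaw -8.76 cm [3.4  0.17 0.98] F [ 0.3  0.3 -0.1] w 0.0438
```

```bash
python3 -m inch '[[[0.6,0.1,0.7,0,0.5],[0.9,0.1,0.1,0,0.5],[0.6,0,0,0,0.5],[0.4,0,0,0,0.5],[0.2,0,0,0,0.5],[0.1,0,0,0,0.5],[0,0,0,0,0.5],[0,0,0,0,0.5]]]'; python3 -c "
from h import *;to(.4525,-.2007,.014)"
```

```text
time: 12.37
position: [0.4523, -0.1963, 0.0155]
tool_rot: [0.537, 0.459, -0.535, 0.464]
ft_force: [-0.2, 0.0, -0.1]
grip_width: 0.0437
t 12.37 pos [ 0.4523 -0.1963  0.0155] yaw -8.56 cm [0.15 0.08 0.43] F [-0.2  0.  -0.1] w 0.0437
```

```bash
python3 -m inch '[[[0.15,0,0.4,0.004,0.5],[0,0,0,0,0.5],[0,0,0,0,0.2],[0,0,0,0,0.2],[0,0,0,0,0.2],[0,0,0,0,0.2],[0,0,0,0,0.2],[0,0,0,0,0.2]]]' 40; python3 -c "
from h import *;to(.4525,-.2007,.314)"
```

```text
time: 13.03
position: [0.452, -0.2009, 0.0147]
tool_rot: [0.538, 0.457, -0.535, 0.463]
ft_force: [-0.3, -0.8, -1.6]
grip_width: 0.0275
t 13.03 pos [ 0.452  -0.2009  0.0147] yaw -8.82 cm [-29.92   0.34   0.05] F [-0.3 -0.8 -1.6] w 0.0275
```

```bash
python3 -m inch '[[[-1,0,0,0,0.2],[-2,0,0,0,0.2],[-3,0,0,0,0.2],[-3.5,0,0,0,0.2],[-3.5,0,0,0,0.2],[-3.5,0,0,0,0.2],[-3.5,0,0,0,0.2],[-3,0,0,0,0.2]]]';python3 -m inch '[[[-2.5,0,0,0,0.2],[-2,0,0,0,0.2],[-1,0,0,0,0.2],[0,0,0,0,0.2],[0,0,0,0,0.2]]]'; python3 -c "
from h import *;to(.496,.2087,.32)"
```

```text
time: 13.7
position: [0.4445, -0.196, 0.2508]
tool_rot: [-0.537, -0.464, 0.537, -0.456]
ft_force: [0.2, -1.0, -2.0]
grip_width: 0.0279
time: 14.12
position: [0.4448, -0.1959, 0.3198]
tool_rot: [0.538, 0.458, -0.536, 0.462]
ft_force: [0.1, -0.5, -2.0]
grip_width: 0.0278
t 14.12 pos [ 0.4448 -0.1959  0.3198] yaw -8.78 cm [ -0.06  -1.12 -40.77] F [ 0.1 -0.5 -2. ] w 0.0278
```

```bash
python3 -m inch '[[[0,0,-1,0,0.2],[0,0,-2,0,0.2],[0,0,-3,0,0.2],[0,0,-3,0,0.2],[0,0,-3,0,0.2],[0,0,-3,0,0.2],[0,0,-3,0,0.2],[0,0,-3,0,0.2]]]'; python3 -c "
from h import *;to(.496,.2087,.32)"
```

```text
time: 14.78
position: [0.471, 0.0209, 0.3095]
tool_rot: [-0.537, -0.462, 0.542, -0.452]
ft_force: [1.1, 0.4, -1.0]
grip_width: 0.0278
t 14.78 pos [0.471  0.0209 0.3095] yaw -9.52 cm [ -0.97  -0.66 -18.94] F [ 1.1  0.4 -1. ] w 0.0278
```

```bash
python3 -m inch '[[[-0.2,-0.1,-3,0,0.2],[-0.2,-0.1,-3,0,0.2],[0,0,-3,0,0.2],[0,0,-3,0,0.2],[0,0,-2,0,0.2],[0,0,-1,0,0.2],[0,0,0,0,0.2],[0,0,0,0,0.2]]]'; python3 -c "
from h import *;to(.496,.2087,.13)"
```

```text
time: 15.45
position: [0.4821, 0.1869, 0.3012]
tool_rot: [-0.527, -0.472, 0.548, -0.446]
ft_force: [0.3, -0.5, -1.7]
grip_width: 0.0277
t 15.45 pos [0.4821 0.1869 0.3012] yaw -8.96 cm [17.05  1.83 -2.36] F [ 0.3 -0.5 -1.7] w 0.0277
```

```bash
python3 -m inch '[[[2,0.8,-1.2,0.02,0.2],[2.5,0.6,-0.6,0,0.2],[2.5,0.2,-0.2,0,0.2],[2.5,0,0,0,0.2],[1.5,0,0,0,0.2],[0.5,0,0,0,0.2],[0,0,0,0,0.2],[0,0,0,0,0.2]]]'; python3 -c "
from h import *;to(.496,.2087,.13);print(R.from_quat(robot.get_obs()['tool_rot']).as_matrix().round(3))"
```

```text
time: 16.12
position: [0.4956, 0.1952, 0.1805]
tool_rot: [-0.532, -0.463, 0.557, -0.439]
ft_force: [0.6, 0.3, -1.0]
grip_width: 0.0278
t 16.12 pos [0.4956 0.1952 0.1805] yaw -10.78 cm [ 5.04  0.03 -1.36] F [ 0.6  0.3 -1. ] w 0.0278
[[-0.049  0.981 -0.187]
 [ 0.003 -0.187 -0.982]
 [-0.999 -0.049  0.006]]
```

```bash
python3 -m inch '[[[1.5,0,-0.8,-0.012,0.2],[1.8,0,-0.4,0,0.2],[1.5,0,0,0,0.2],[0.8,0,0,0,0.2],[0.3,0,0,0,0.2],[0,0,0,0,0.2],[0,0,0,0,0.2]]]'; python3 -c "
from h import *;to(.496,.2087,.106);print(R.from_quat(robot.get_obs()['tool_rot']).as_matrix().round(3))"
```

```text
time: 16.7
position: [0.5026, 0.2055, 0.1281]
tool_rot: [-0.536, -0.462, 0.55, -0.444]
ft_force: [0.8, 0.4, -0.9]
grip_width: 0.0276
t 16.7 pos [0.5026 0.2055 0.1281] yaw -10.3 cm [ 2.24 -0.64 -0.2 ] F [ 0.8  0.4 -0.9] w 0.0276
[[-0.031  0.983 -0.179]
 [ 0.006 -0.179 -0.984]
 [-0.999 -0.032 -0.   ]]
```

```bash
python3 -m inch '[[[0.6,-0.5,-0.2,0,0.2],[0.6,-0.1,0,0,0.2],[0.5,0,0,0,0.2],[0.2,0,0,0,0.2],[0,0,0,0,0.2],[0,0,0,0,0.2]]]'; python3 - <<'E'
from h import *;to(.497,.2086,.106);M=R.from_quat(robot.get_obs()['tool_rot']).as_matrix();print(M[2].round(3))
a=camera('scene')[:,:,::-1];cv2.imwrite('pics/s6.png',cv2.resize(a[190:310,95:245],None,fx=5,fy=5,interpolation=2))
E
```

```text
time: 17.2
position: [0.4976, 0.2092, 0.1103]
tool_rot: [-0.537, -0.461, 0.548, -0.445]
ft_force: [0.1, -0.4, -1.3]
grip_width: 0.0274
t 17.2 pos [0.4976 0.2092 0.1103] yaw -10.31 cm [ 0.43 -0.04  0.07] F [ 0.1 -0.4 -1.3] w 0.0274
[-1.    -0.027 -0.002]
```

View pics/s6.png

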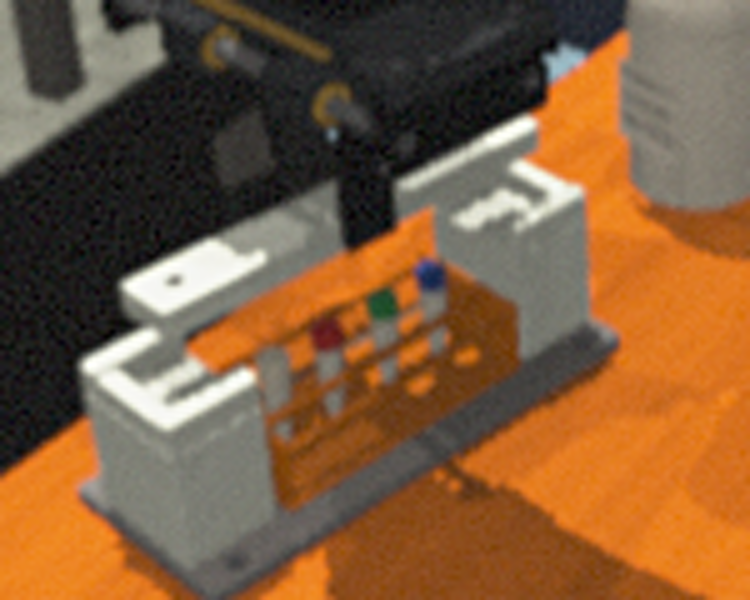

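```bash
python3 - <<'E'
from h import *
f=lambda n,P:print(n,((proj("scene",P)-[95,190]+.5)*5).round(0).tolist())
y=np.radians(79.7);Y=np.array([np.cos(y),np.sin(y)]);X=np.array([Y[1],-Y[0]])
c=np.array([.4976,.2092]);
f("bar top +y end (+x,-x), -y end (+x,-x)",[np.r_[c+sx*.014*X+sy*.09*Y,.110+.027*(-sx)*.014] for sy in(1,-1) for sx in(1,-1)])
f("bar bottom +y",[np.r_[c+sx*.014*X+sy*.09*Y,.096] for sy in(1,-1) for sx in(1,-1)])
y=np.radians(80);Y=np.array([np.cos(y),np.sin(y)]);X=np.array([Y[1],-Y[0]]);c=np.array([.4975,.2085])
f("posts +y outer(+x,-x), inner; -y outer, inner",[np.r_[c+sx*.028*X+Y*t,.076] for t in(.104,.064,-.104,-.064) for sx in(1,-1)])
E
```

```text
bar top +y end (+x,-x), -y end (+x,-x) [[110.0, 288.0], [155.0, 317.0], [484.0, 100.0], [529.0, 122.0]]
bar bottom +y [[116.0, 318.0], [160.0, 350.0], [485.0, 128.0], [530.0, 151.0]]
posts +y outer(+x,-x), inner; -y outer, inner [[70.0, 363.0], [160.0, 429.0], [163.0, 314.0], [253.0, 375.0], [490.0, 142.0], [580.0, 189.0], [420.0, 179.0], [510.0, 228.0]]
```

The bar end and the lugs show the same ~(+9,+1) px offset from prediction, so the bar is centred over the pockets. I'll lower it.

```bash
python3 -m inch '[[[0.5,-0.02,0.06,0,0.2],[0.6,0,0,0,0.2],[0.5,0,0,0,0.2],[0.3,0,0,0,0.2],[0.1,0,0,0,0.2],[0,0,0,0,0.2],[0,0,0,0,0.2]]]'; python3 -c "
from h import *;to(.4975,.2086,.0767);M=R.from_quat(robot.get_obs()['tool_rot']).as_matrix();print(M[2].round(3))"
```

```text
time: 17.83
position: [0.4971, 0.2086, 0.0879]
tool_rot: [-0.537, -0.461, 0.548, -0.445]
ft_force: [-0.4, -0.2, -1.4]
grip_width: 0.0277
t 17.83 pos [0.4971 0.2086 0.0879] yaw -10.32 cm [ 1.12  0.07 -0.  ] F [-0.4 -0.2 -1.4] w 0.0277
[-1.    -0.027 -0.002]
```

```bash
python3 -m inch '[[[0.3,0.03,0,0,0.2],[0.3,0,0,0,0.2],[0.2,0,0,0,0.2],[0.1,0,0,0,0.2],[0.05,0,0,0,0.2],[0,0,0,0,0.2],[0,0,0,0,0.2]]]'; python3 -c "
from h import *;to(.4975,.2086,.0767)"
```

```text
time: 18.42
position: [0.4976, 0.2088, 0.0777]
tool_rot: [-0.538, -0.46, 0.548, -0.445]
ft_force: [-0.3, -0.3, -1.7]
grip_width: 0.0276
t 18.42 pos [0.4976 0.2088 0.0777] yaw -10.32 cm [ 0.1  -0.01  0.02] F [-0.3 -0.3 -1.7] w 0.0276
```

```bash
python3 -m inch '[[[0.1,0,0,0,0.2],[0.05,0,0,0,0.2],[0,0,0,0,0.2],[0,0,0,0,0.2]]]'; python3 -c "
from h import *;to(.4975,.2086,.0767)"
```

```text
time: 18.75
position: [0.4978, 0.2088, 0.0775]
tool_rot: [-0.538, -0.46, 0.548, -0.446]
ft_force: [1.0, 0.4, -1.2]
grip_width: 0.0273
t 18.75 pos [0.4978 0.2088 0.0775] yaw -10.31 cm [ 0.08 -0.02  0.03] F [ 1.   0.4 -1.2] w 0.0273
```

```bash
python3 -m inch '[[[0,0,0,0,0.5],[0,0,0,0,0.5],[0,0,0,0,0.5],[0,0,0,0,0.5],[-0.7,0,0,0,0.5],[-1.5,0,0,0,0.5],[-2.5,0,0,0,0.5],[-3,0,0,0,0.5]]]'; python3 -m inch '[[[-3,0,0,0,0.5],[-3.5,0,0,0,0.5],[-3.5,0,0,0,0.5],[-3.5,0,0,0,0.5],[-3,0,0,0,0.5],[-2,0,0,0,0.5],[0,0,0,0,0.5],[0,0,0,0,0.5]]]'; python3 - <<'E'
from h import *;to(.4975,.2086,.0767)
a=camera('scene')[:,:,::-1];b=camera('top')[:,:,::-1]
cv2.imwrite('pics/f.png',np.hstack([cv2.resize(a[190:310,95:235],(560,480)),cv2.resize(b[140:260,80:140],(240,480))]))
cv2.imwrite('pics/top7.png',b)
E
```

```text
time: 19.42
position: [0.4959, 0.2074, 0.1519]
tool_rot: [-0.534, -0.463, 0.552, -0.443]
ft_force: [-0.9, 0.4, -0.3]
grip_width: 0.0434
time: 20.08
position: [0.5031, 0.2066, 0.3568]
tool_rot: [-0.539, -0.46, 0.547, -0.446]
ft_force: [-0.6, 0.7, 0.3]
grip_width: 0.0433
t 20.08 pos [0.5031 0.2066 0.3568] yaw -10.32 cm [28.02  0.06 -0.  ] F [-0.6  0.7  0.3] w 0.0433
```

View pics/f.png

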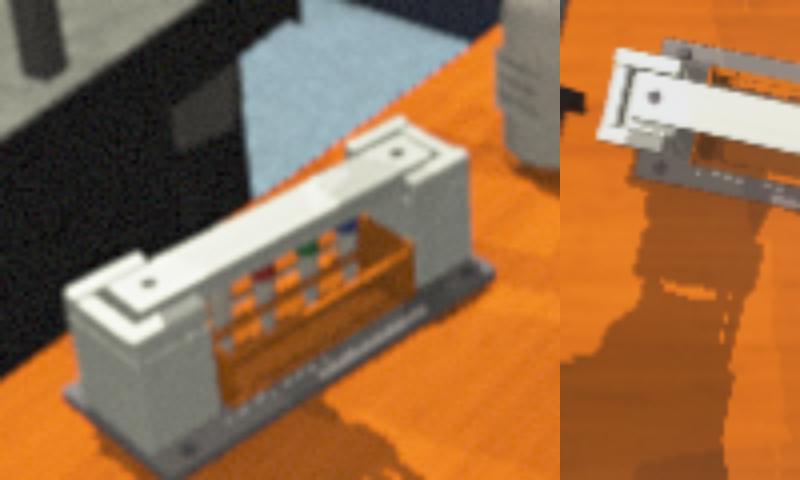

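The bar sits flush in both pockets (ends at (145,285) and (400,152) in the left crop), between the lugs and inside the end walls. The gripper is well clear, so I'll hand in.

```bash
python3 -c "
from rig import robot;print(robot.hand_in())"
```

```text
the job is handed in; nothing more can be done
None
```

The wide bar is in the carrier's two pockets and the job was handed in at about 20 s of the 51 s allowed. The hand-in reports no verdict.

**What I did**
- I lifted the adaptor and set it upright about 85 mm to the side of the bar's centre line.
- I drew the wide bar straight out by its end (about 15 cm), lowered it flat onto the open desk and let go.
- I took it again by the middle, carried it over the bottle and laid it into the pockets.

**Last checks**
- **Bar:** the final pictures show it flat between the lugs and end walls of both posts. The gripper is open, about 28 cm above it.
- **Forces:** no contact force stood out at any point.
- **Adaptor and narrow bar:** both looked right in the last view that showed them, when the bar lay on the desk. I did not look at them again before handing in.
- **Wash bottle and vial:** neither looked disturbed in the pictures I viewed. The vial was last seen when the bar came out of the rack.

**Disagreements**
- The two cameras differed by about 3 mm on the carrier's position. I relied on the bar and the lugs showing the same offset in the scene picture, and the bar then went in freely.
- The tool was tilted about 0.03 rad across the bar while laying it. After release the bar looked level, but I did not measure its angle.

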